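# Cover the crown pot and hold the dust trap's lid at its check angle

### The arm

A 6-joint arm with a two-finger parallel gripper is mounted at the origin on the work surface. World frame = base frame: x ahead of the robot, y to its left, z up, the work surface at z = 0. Lengths are in m, angles in rad, forces in N, time in s.
With the tool pointing down it reaches from about 0.35 to 0.85 m from the base axis. Payload 8.1 kg.
Tool frame: the origin (TCP) lies at the very end of the fingers, on their centre line; the grasp point (between the pads) lies 19 mm behind it; z points along the fingers, y is the line along which they close (so a half turn about z gives the same grasp; the last joint's range is limited). The gripper opens to 85 mm and grips with 20 to 120 N. Pads are 22 mm wide; open, the fingers measure 114 mm over their backs; the gripper's body (76 mm by 85 mm) begins 54 mm behind the grasp point. The pads swing forward as they close: fully open they stand 13 mm farther back than shut.
Start: joints at [1.208, 0.13, 1.488, -0, 1.523, -0.085], TCP at [0.165, 0.577, 0.231] pointing down, gripper open.
Joint ranges: [-2.96, 2.96], [-0.89, 2.26], [0.02, 2.5], [-1.34, 4.48], [0, 2.73], [-2.66, 2.66]. Speed limits (rad/s): [2.39, 2.39, 2.79, 3.14, 3.14, 3.14].

### API

Orientations are given as a unit quaternion [w, x, y, z].
In Python, from plant import robot gives the robot as it stands. The module is installed in compiled form; this text tells all that it offers.
- The arm moves only by the tool send_rows, never from a script. Its argument "commands" is a list of rows, each an object of numbers: "grip": the finger opening in mm, from 0 to 85.4; "tx", "ty", "tz": the shift along the tool's x, y, z in mm; "ax", "ay", "az": the turn, a rotation vector about the tool's x, y, z in degrees. In form: [{"grip": .., "tx": .., "ty": .., "tz": .., "ax": .., "ay": .., "az": ..}, ...]. A call has 1 to 8 rows; each row is the pose to reach, as a shift and turn from the pose commanded when the call began, along the tool's axes at that moment; what a row does not reach only later rows make up. A row lasts 1/12 s, in which the tool goes at most 41.7 mm and 7.16 degrees, less where a joint would pass 70% of its speed; a pose out of reach is approached as far as the arm can. A call with a gripper value outside its range is refused whole. The fingers move at their own pace and stop on an object; "newtons" is the grip in N (left out, the last holds). Time passes only in rows, so rows that repeat a pose let the fingers close. It gives the time, the measured TCP pose, the force, the opening and the grip force at its end, in the units of the state.
- robot.observe(): the state, without advancing time (a new reading comes with each control period).
- robot.get_image(name): name is "scene" or "top"; returns a dict with "color" (480x640x3 uint8, red, green, blue), "fx", "fy", "cx", "cy" (pixels), "world_to_cam" (4x4, takes a point from world to camera coordinates). Camera axes: x right, y up, looking along -z (the intrinsics and any distortion apply to the point x, -y, -z); pixel columns grow to the right and rows downward; lengths in m; the calibration is good to about 2 mm. A picture is of the moment at which its call begins. There is no depth.
- robot.close_job(): hands the job in; it is judged then, once.
The state is a dict: "time": time; "q": joint angles; "joint_velocities": joint speeds; "joint_efforts": joint torques, N m; "eef_pos": TCP position; "tcp_rot": TCP orientation; "force": force on the tool from outside, world axes, zero at the start; "moment": the same for the moment, N m; "finger_gap": finger opening in m; "grasp_force": force on a finger pad.
Only numpy, scipy, OpenCV 4.12 (cv2) and the standard library are available. Lean on these libraries where they do the work, as an engineer would, in place of code of your own. Each camera call takes 0.05 s, during which the arm holds its last target. There are 200 camera calls.

### The job

Cover the wide steel pot of finished crowns with its loose knobbed cover, set down (not dropped) so that it sits seated and level, and let go of it; only then may the dust trap be opened, so that no grit falls on the crowns. Then lift the trap's sprung lid by its bar handle until the lid is parallel to the steel check arm on the trap's side, and finish still gripping the bar and holding the lid steady there. Leave the check arm and everything else on the bench as they are.

Things in the scene. Friction and masses are not known exactly. Their poses are not given: they have to be found in the camera images.
- pot: Loose straight-sided round steel pot, open at the top, 84 mm outside diameter, 76 mm inside, 55 mm high, 0.4 kg, a few white crowns fixed to its floor. Origin: centre of its underside; z up.
- pot_rim (a point): Centre of the pot's mouth, level with its rim (55 mm above the pot's underside).
- cover: Loose steel cover, round about its z (up), 0.1 to 0.21 kg. From its origin (centre of underside) up: tapered plug, 60 mm wide at the bottom, 70 mm at 7 mm; flange 92 mm wide from 7 to 12 mm; round knob 22 mm wide from 12 to 40 mm. Starts on the bench on its plug, knob up. Seated: plug inside the pot (3 mm radial play), flange on the rim, origin 7 mm below the rim, 48 mm above the pot's underside.
- lid_hinge (a point): Middle of the hinge line of the dust trap's lid, 94 mm above the bench. The trap is a fixed grey steel box 160 x 180 x 90 mm high; the hinge runs along the top of its side away from the robot. Axes turn with the lid: y is the hinge line; -x points from the hinge to the lid's front edge and bar (level when shut).
- lid_front (a point): Middle of the lid's front edge (the edge towards the robot), 166 mm from the hinge line; axes as lid_hinge. The lid is 166 x 184 x 8 mm.
- lid_bar (a point): Lid handle: round steel bar 10 mm thick, 100 mm long along its y, a rod at each end, standing 40 mm out from the lid's front edge towards the robot, in the lid's plane. Origin: bar's middle, 206 mm from the hinge line, 94 mm above the bench when shut; axes as lid_hinge. Pinch it from above, one finger between bar and lid; the bar can turn between the fingers as the lid rises.
- trap_lid (a joint): Lid angle, rad: 0 shut and level, grows as its front edge rises, stop at 1.4. A spring always pushes it shut: lifting at the bar takes about 4 N when shut and 6 N at 0.95 rad, square to the lid. It falls shut if let go.
- check_arm (a joint): Angle of the check arm, rad, on the same scale and hinge line as the lid: 0 level, grows as its tip rises. It is set beforehand somewhere from 0.4 to 0.95, stays by friction and must not be moved. The lid is at the check angle when trap_lid equals this value.
- check_tip (a point): Tip of the check arm: a flat steel bar 10 mm wide and 155 mm long with a wider (18 mm) end, turning on the lid's hinge line, 21 mm outside the right-hand edge of the lid (as seen from the robot; -y side). Its -x points from the hinge to the tip.
- cup: Bystander: loose round steel cup, narrower and taller than the pot, about 64 mm diameter, 75 mm high; the cover's plug does not fit it. Origin: centre of its underside.
- wheel: Bystander: loose grey felt polishing wheel lying flat, 76 mm diameter, 14 mm thick, with an 18 mm high, 20 mm wide hub. Origin: centre of its underside.
- jar: Bystander: amber paste jar, 58 mm diameter, 60 mm high. Origin: centre of its underside.
- bottle: Bystander: white plastic bottle, 50 mm diameter, 130 mm high. Origin: centre of its underside.
- model: Bystander: plaster dental model, 60 x 62 mm, 32 mm high. Origin: centre of its underside.
- brush: Bystander: bench brush lying flat, right of the trap. Origin: its underside.
- handpiece: Bystander: aluminium rotary handpiece lying flat, 24 mm thick, 150 mm long along its x. Origin: its underside.
Mind the look-alikes: they are no part of the job. Leave any red look-alike of the pot alone.

How it is judged:
On the way, in this order (a step that is already met when the one before it is completed fails the run):
1. the cover sits seated and level on the wide pot, let go, with the trap still shut (horizontal distance between cover and pot_rim below 0.006 m and z of cover in the frame of pot between 0.044 and 0.0515 m and angle between cover's own z axis and vertical below 0.06 rad and contact force between the fingers and cover below 0.1 N and linear speed of cover below 0.03 m/s and value of joint trap_lid below 0.08 rad), for 0.2 s.
2. the lid is held by its bar parallel to the check arm (angle between the x axis of lid_front and the x axis of check_tip, either way round below 0.09 rad and contact force between the fingers and trap_lid above 1.5 N and velocity of joint trap_lid between -0.08 and 0.08 rad/s), for 0.3 s.
At the end, for the whole second after the job is handed in: Fingers still on the bar (over 1.5 N); lid within 0.09 rad of parallel to the check arm and still (0.08 rad/s); cover free on the wide pot, within 6 mm of centre, origin 44 to 51.5 mm above the pot's underside, level within 0.06 rad; check arm's tip within 12 mm of its start (all of step 2 and horizontal distance between cover and pot_rim below 0.006 m and z of cover in the frame of pot between 0.044 and 0.0515 m and angle between cover's own z axis and vertical below 0.06 rad and contact force between the fingers and cover below 0.1 N and linear speed of cover below 0.03 m/s and distance of check_tip from where it was at the start of the episode below 0.012 m); the arm keeps its last pose, push and grip.
It fails at once if the trap is opened before the cover is on the pot (value of joint trap_lid above 0.12 rad and (horizontal distance between cover and pot_rim above 0.015 m or z of cover in the frame of pot above 0.06 m)).
It fails at once if the cover is dropped from over 25 mm above its seat (height (world z) of cover above 0.075 m and contact force between the fingers and cover below 0.05 N and linear speed of cover above 0.3 m/s).
It fails at once if the check arm is moved (distance of check_tip from where it was at the start of the episode above 0.02 m).
It fails at once if the pot is tipped or shoved over 40 mm (angle between pot's own z axis and vertical above 0.35 rad or distance of pot from where it was at the start of the episode above 0.04 m).
It fails at once if a bystander is shoved over 40 mm (distance of any of cup, wheel, jar, bottle, model, brush, handpiece from where it was at the start of the episode above 0.04 m).
It also fails if it takes over 53 s, if anything falls off the work surface, if the arm or the gripper's body presses on something with over 40 N, if the wrist force passes 120 N, or if a joint passes its speed limit or range.

## Working session

There is one attempt and no reset: what is moved stays moved. The work goes in short steps, Python scripts to look and compute and a tool call to move; the robot and the scene stay as the last step left them, time stands still between calls to the robot, and variables do not carry over. Pictures are saved under pics/ and viewed, at most 10 in all, crops included, and the job is handed in when it is done.

Besides the shell and the picture viewer there is one more tool, called by a JSON object that holds its "fn" and its "kwargs", one argument or row to a line. send_rows: Moves the arm, as the interface text tells. Its arguments: {"type":"object","properties":{"commands":{"type":"array"},"newtons":{"type":"number"}},"required":["commands"]}

```bash
mkdir -p pics
cat > h.py <<'E'
import numpy as np, cv2
from scipy.spatial.transform import Rotation as R
from plant import robot
def ray(im,u,v):
    T=np.array(im["world_to_cam"]);Rm=T[:3,:3];t=T[:3,3]
    d=np.array([(u-im["cx"])/im["fx"],-(v-im["cy"])/im["fy"],-1.])
    return -Rm.T@t, Rm.T@d
def onz(im,u,v,z):
    o,d=ray(im,u,v); return o+d*(z-o[2])/d[2]
def proj(im,p):
    T=np.array(im["world_to_cam"]);c=T[:3,:3]@np.array(p)+T[:3,3]
    return im["cx"]+im["fx"]*c[0]/-c[2], im["cy"]+im["fy"]*-c[1]/-c[2]
def grab(n):
    im=robot.get_image(n); return im
E
python3 - <<'E'
from h import *
import pickle
for n in("scene","top"):
    im=grab(n); pickle.dump(im,open(n+".pkl","wb")); cv2.imwrite(f"pics/{n}0.png",im["color"][:,:,::-1])
    o,d=ray(im,320,240); print(n,im.keys(),im["fx"],im["cx"],im["cy"],o,d)
s=robot.observe(); print(s)
E
```

```text
scene dict_keys(['color', 'fx', 'fy', 'cx', 'cy', 'world_to_cam']) 519.9727321684745 326.441574884517 231.7961481829379 [ 1.13968548 -0.86302163  0.7563791 ] [-0.45176183  0.6829989  -0.57430493]
top dict_keys(['color', 'fx', 'fy', 'cx', 'cy', 'world_to_cam']) 459.14086256912736 324.95254285108956 237.68573918876896 [ 0.42741526 -0.03167254  1.26343803] [ 0.1388391   0.02219051 -0.99013789]
{'time': 0.1, 'q': array([ 1.20760836e+00,  1.31110517e-01,  1.48917818e+00, -4.83190693e-05,
        1.52301366e+00, -8.54326953e-02]), 'joint_velocities': array([ 0.00086838, -0.00017845, -0.0027282 ,  0.0003907 , -0.00162117,
       -0.00157072]), 'joint_efforts': array([ 2.31000030e-05, -5.70952177e+01, -5.01939583e+01, -3.24241482e-04,
        8.16055457e-03, -5.25732708e-05]), 'eef_pos': array([0.16435269, 0.57652558, 0.2303302 ]), 'tcp_rot': array([-1.66621673e-04,  1.38430428e-01,  9.90371791e-01, -8.38803286e-04]), 'force': array([-0.29143221, -0.07078654, -0.58326562]), 'moment': array([-0.01302397,  0.0344099 , -0.0153292 ]), 'grasp_force': 0.0, 'finger_gap': 0.08522540932995448}
```

View pics/scene0.png

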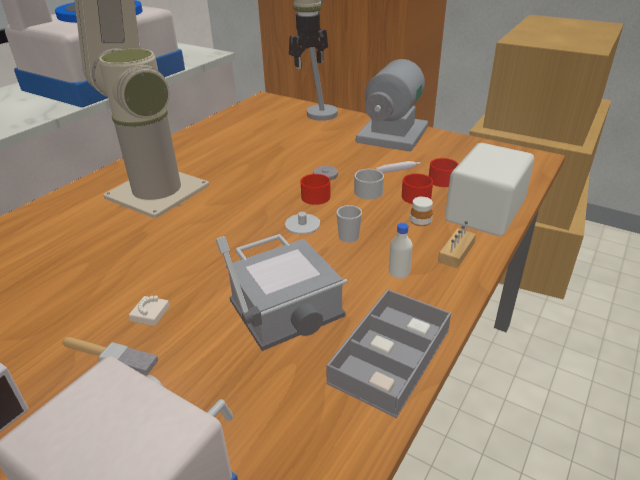

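View pics/top0.png

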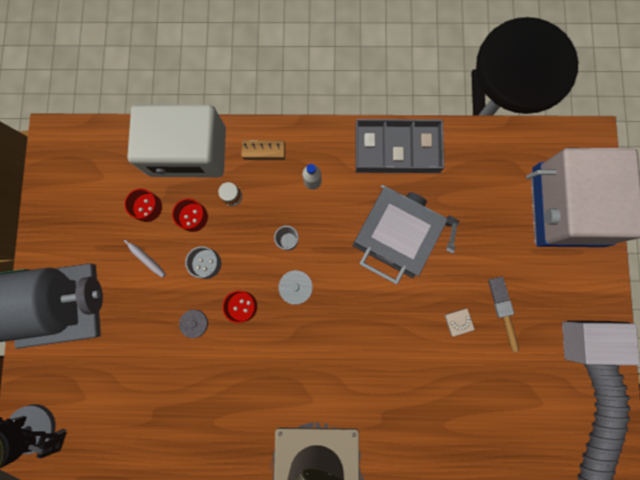

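Scene: steel pot with crowns at top-view (203,263); look-alikes are the cup (286,238; narrower, taller, empty) and red pots at (142,205), (189,214), (240,306). The grey pot with crowns fits the description. The cover with its knob is at (295,287), and the wheel is at (193,323). The trap is at (400,232), with its bar at (383,272) and its check arm at (455,222)-(450,250). I'll confirm with a crop.

Run:
```python
from h import *
import pickle
t=pickle.load(open("top.pkl","rb"));s=pickle.load(open("scene.pkl","rb"))
a=cv2.resize(t["color"][215:345,170:330],None,fx=4,fy=4,interpolation=cv2.INTER_CUBIC)[:, :, ::-1]
cv2.imwrite("pics/c1.png",a)
b=cv2.resize(t["color"][175:295,345:475],None,fx=6,fy=5,interpolation=cv2.INTER_CUBIC)[:,:,::-1]
b=cv2.resize(t["color"][180:290,350:470],None,fx=5,fy=5,interpolation=cv2.INTER_CUBIC)[:,:,::-1]
cv2.imwrite("pics/c2.png",b)
c=cv2.resize(s["color"][225:345,205:365],None,fx=5,fy=5,interpolation=cv2.INTER_CUBIC)[:,:,::-1]
cv2.imwrite("pics/c3.png",c)
# blobs: non-wood (low saturation)
for n,im in(("top",t),("scene",s)):
    hsv=cv2.cvtColor(im["color"],cv2.COLOR_RGB2HSV); m=(hsv[:,:,1]<75).astype(np.uint8)
    k,l,st,ce=cv2.connectedComponentsWithStats(m)
    for i in range(1,k):
        x,y,w,h,A=st[i]
        if 150<A<9000 and (n=="top" and 100<y<360 and 100<x<530 or n=="scene" and 150<y<360 and 120<x<460): print(n,st[i],ce[i].round(1),onz(im,*ce[i],0.03).round(3))
```

```text
top [ 356  119   88   54 4598] [399.  145.5] [ 0.869 -0.222  0.03 ]
top [302 166  19  23 284] [311.7 178.3] [0.773 0.021 0.03 ]
top [218 182  20  20 302] [227.9 191.5] [0.734 0.252 0.03 ]
top [ 353  185  106   99 5500] [401.5 232.7] [ 0.622 -0.225  0.03 ]
top [274 226  24  24 464] [285.8 237.4] [0.607 0.089 0.03 ]
top [124 240  41  37 371] [144.9 258.7] [0.546 0.47  0.03 ]
top [185 246  36  32 879] [202.4 262.2] [0.537 0.313 0.03 ]
top [279 270  33  34 899] [295.1 286.9] [0.473 0.061 0.03 ]
top [489 277  25  41 610] [500.7 297.3] [ 0.45  -0.485  0.03 ]
top [445 309  29  27 532] [459.2 322. ] [ 0.385 -0.373  0.03 ]
top [180 310  27  28 609] [193.  323.4] [0.375 0.33  0.03 ]
scene [ 354  161   66   38 1067] [375.9 178.9] [0.541 0.346 0.03 ]
scene [314 166  24  14 208] [327.1 171.2] [0.393 0.315 0.03 ]
scene [413 197  20  15 254] [422.2 203.8] [0.713 0.284 0.03 ]
scene [337 205  25  37 779] [348.7 222.4] [0.589 0.104 0.03 ]
scene [285 212  35  22 587] [302.1 223.2] [0.489 0.04  0.03 ]
scene [389 232  23  46 866] [400.1 255.9] [0.763 0.042 0.03 ]
scene [129 296  40  30 819] [148.9 310.1] [ 0.401 -0.39   0.03 ]
```

View pics/c1.png

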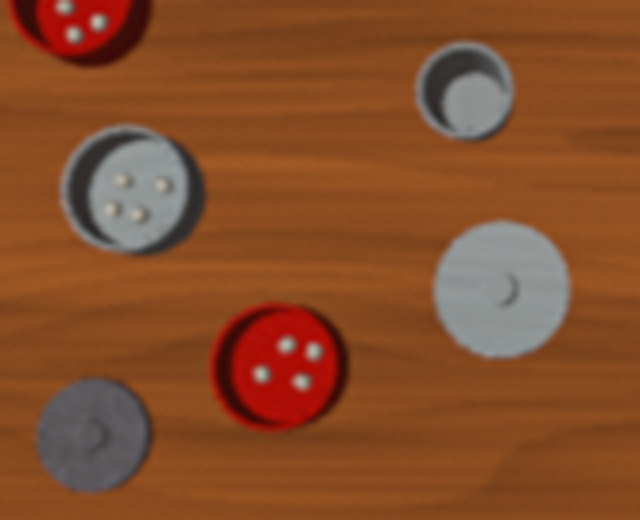

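View pics/c2.png

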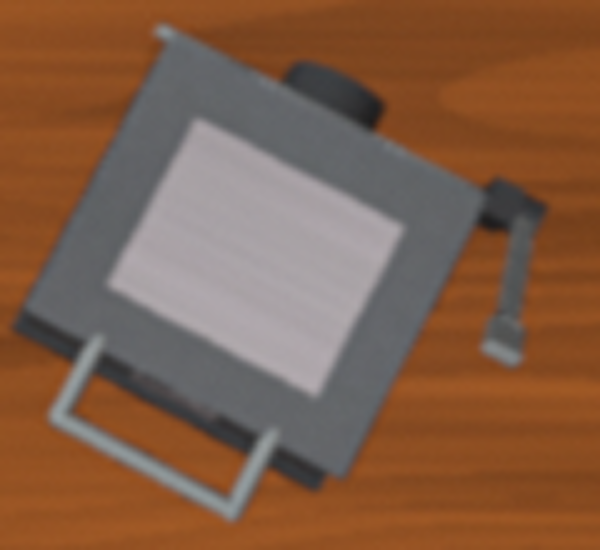

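View pics/c3.png

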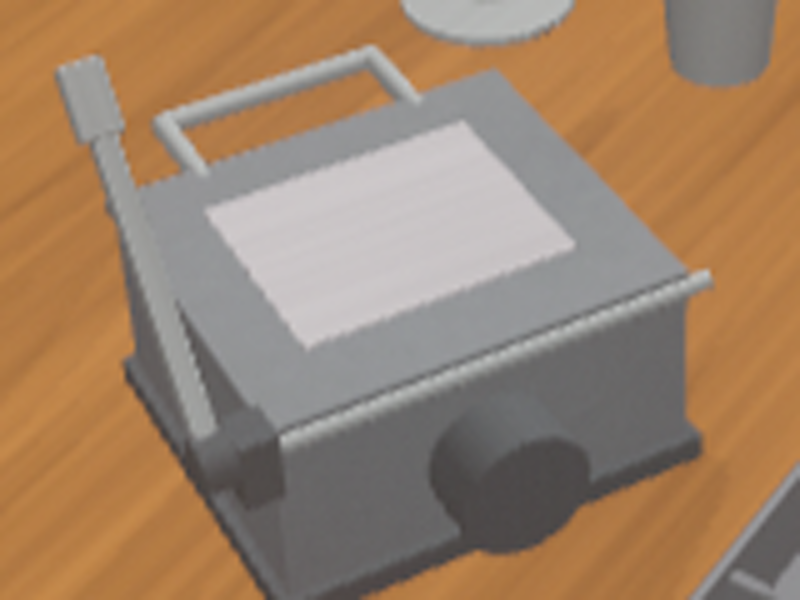

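The crops confirm that the grey pot with four crowns is at top-view (202,262), the cover with its knob is at (295,287), and the cup is narrow and empty. On the trap, the bar ends are at (362,263) and (396.6,283.4) in the top view. The check arm tip is at about (451,249) in the top view and (221,238) in the scene view.

Run:
```python
from h import *
import pickle
t=pickle.load(open("top.pkl","rb"));s=pickle.load(open("scene.pkl","rb"))
def mask(im):return (cv2.cvtColor(im["color"],cv2.COLOR_RGB2HSV)[:,:,1]<75).astype(np.uint8)
def comp(im,u,v):
    k,l,st,ce=cv2.connectedComponentsWithStats(mask(im)); i=l[v,u]
    c,_=cv2.findContours((l==i).astype(np.uint8),0,cv2.CHAIN_APPROX_NONE); return max(c,key=len)[:,0]
# pot
c=comp(t,188,250); n=np.array(proj(t,[0.427,-0.032,0])) ; cam,_=ray(t,0,0)
P=np.array([onz(t,u,v,.055)[:2] for u,v in c]); B=np.array([onz(t,u,v,0.)[:2] for u,v in c])
def fitc(Q,r):
    from scipy.optimize import least_squares
    f=least_squares(lambda p:np.hypot(*(Q-p).T)-r,Q.mean(0),loss="soft_l1",f_scale=.0015);return f.x,np.abs(f.fun).max()
d=P.mean(0)-cam[:2];d/=np.linalg.norm(d)
far=P[(P-P.mean(0))@d>0.0]; near=B[(B-B.mean(0))@d<-.02]
print("pot rim",fitc(far,.042),"base",fitc(near,.042), "free",cv2.minEnclosingCircle((far*1000).astype(np.float32)))
for im,uv in((t,(285,287)),(s,(295,224))):
    c=comp(im,*uv); Q=np.array([onz(im,u,v,.010)[:2] for u,v in c]); print("cover",fitc(Q,.046),cv2.fitEllipse((Q*1000).astype(np.float32)))
# trap
bl=onz(t,362,263,.096);br=onz(t,396.6,283.4,.096);bs1=onz(s,205+160/5,225+120/5,.097);bs2=onz(s,205+373/5,225+50/5,.097)
print("bar",bl,br,np.linalg.norm(bl-br),"scene",bs2,bs1)
hl=onz(t,350+160/5,180+30/5,.094);hs=onz(s,205+710/5,225+275/5,.094);print("hinge left end",hl,hs)
y=(bl-br)/np.linalg.norm(bl-br); x=np.array([y[1],-y[0],0]); print("yaw",np.arctan2(x[1],x[0]))
mid=(bl+br)/2; H=mid+.206*x; H[2]=.094; print("mid",mid,"H",H)
for nm,im,u,v in(("t_top",t,451.6,248.4),("t_bot",t,450.0,251.6),("s",s,220.8,237.8)):
    o,dd=ray(im,u,v); k=((H-.113*y-o)@y)/(dd@y); p=o+k*dd; r=p-H; print(nm,p,"len",np.hypot(r@x,r[2]),"ang",np.arctan2(r[2],-r@x))
o1,d1=ray(s,220.8,237.8)
for u,v in((451.6,248.4),(450,251.6)):
    o2,d2=ray(t,u,v);k=np.linalg.lstsq(np.c_[d1,-d2],o2-o1,rcond=None)[0];p=(o1+k[0]*d1+o2+k[1]*d2)/2
    r=p-H;print("tri",p,np.linalg.norm(o1+k[0]*d1-o2-k[1]*d2),"y",r@y,"len",np.hypot(r@x,r[2]),"ang",np.arctan2(r[2],-r@x))
```

```text
pot rim (array([0.29273513, 0.67157155]), np.float64(0.8606615650863881)) base (array([ 0.57177343, -0.59628211]), np.float64(0.8911171576881284)) free ((507.37005615234375, 456.6760559082031), 599.1304931640625)
cover (array([0.47426284, 0.06286286]), np.float64(0.0028347790751431443)) ((474.2245178222656, 62.92378616333008), (89.29084777832031, 89.42213439941406), 97.2950439453125)
cover (array([0.47066971, 0.06574864]), np.float64(0.01020230059995788)) ((469.8724060058594, 66.81517028808594), (89.2574234008789, 99.10746002197266), 35.17573928833008)
bar [ 0.53274772 -0.11310834  0.096     ] [ 0.48171446 -0.20038835  0.096     ] 0.10110486337264472 scene [ 0.53254316 -0.10879986  0.097     ] [ 0.48488684 -0.19932467  0.097     ]
hinge left end [ 0.73508333 -0.16604699  0.094     ] [ 0.73975449 -0.16472101  0.094     ]
yaw -0.5290989525529453
mid [ 0.50723109 -0.15674835  0.096     ] H [ 0.68506311 -0.26072802  0.094     ]
t_top [ 0.56144322 -0.31934539  0.18063485] len 0.11599339793948024 ang 0.8433796107273592
t_bot [ 0.55350647 -0.31470471  0.18304093] len 0.12401580278351602 ang 0.8008966877399387
s [ 0.57676438 -0.32830378  0.23633054] len 0.15422088022931052 ang 1.1755469404834937
tri [ 0.55684304 -0.30941512  0.21794568] 5.046442638528341e-05 y -0.1067495477194658 len 0.15092344509965658 ang 0.9635960414881044
tri [ 0.5509559  -0.30571891  0.21356691] 0.002816961665215826 y -0.10653031513218114 len 0.15151389824300163 ang 0.9094207745966011
```

Run:
```python
from h import *
import pickle
from scipy.optimize import least_squares
t=pickle.load(open("top.pkl","rb"));s=pickle.load(open("scene.pkl","rb"))
m=(cv2.cvtColor(t["color"],cv2.COLOR_RGB2HSV)[:,:,1]<75).astype(np.uint8)
k,l,st,ce=cv2.connectedComponentsWithStats(m)
i=[j for j in range(k) if np.hypot(*(ce[j]-[202.4,262.2]))<2 and st[j][4]>500][0]
c=max(cv2.findContours((l==i).astype(np.uint8),0,cv2.CHAIN_APPROX_NONE)[0],key=len)[:,0]
cam=ray(t,0,0)[0]
P=np.array([onz(t,u,v,.055)[:2] for u,v in c]);B=np.array([onz(t,u,v,0.)[:2] for u,v in c])
d=P.mean(0)-cam[:2];d/=np.linalg.norm(d)
f=lambda Q,r:(lambda z:(z.x.round(4),np.abs(z.fun).max().round(4)))(least_squares(lambda p:np.hypot(*(Q-p).T)-r,Q.mean(0)))
print("rim",f(P[(P-P.mean(0))@d>0],.0415),"base",f(B[(B-B.mean(0))@d<-.025],.0415))
# scene check: pot rim outer left/right extremes (354..) 
g=s["color"][160:205,345:395]; print(proj(s,[.537,.312,.055]))
# lid corners (crop2 -> px), top z .098
C=[onz(t,350+u/5,180+v/5,.098) for u,v in((163,38),(487,193),(343,478),(22,316))]
for a in range(4): e=C[(a+1)%4]-C[a]; print("corner",C[a].round(4),"edge",np.linalg.norm(e).round(4),np.arctan2(e[1],e[0]).round(4))
# white panel by colour
hsv=cv2.cvtColor(t["color"],cv2.COLOR_RGB2HSV); mm=((hsv[:,:,2]>150)&(hsv[:,:,1]<40)).astype(np.uint8)
k,l,st,ce=cv2.connectedComponentsWithStats(mm); i=l[232,400]
q=np.array([onz(t,u,v,.098)[:2] for v,u in np.argwhere(l==i)],np.float32)*1000; print(cv2.minAreaRect(q))
```

```text
rim (array([0.5365, 0.3096]), np.float64(0.0027)) base (array([0.5382, 0.3152]), np.float64(0.002))
(np.float64(369.36911869005985), np.float64(175.6674085678805))
corner [ 0.7298 -0.1671  0.098 ] edge 0.1845 -2.0248
corner [ 0.6488 -0.3329  0.098 ] edge 0.166 2.6595
corner [ 0.5017 -0.2559  0.098 ] edge 0.1816 1.1054
corner [ 0.5832 -0.0937  0.098 ] edge 0.1639 -0.4645
((616.1695556640625, -212.59642028808594), (118.5558853149414, 97.97827911376953), 61.9229736328125)
```

```bash
cat >> h.py <<'E'
def to(x,y,z,yang=None):
    """tool shift (mm) and turn (deg) from the measured pose to world x,y,z with tool down and tool-y at angle yang"""
    s=robot.observe(); q=s["tcp_rot"]; M=R.from_quat([q[1],q[2],q[3],q[0]])
    d=M.inv().apply(np.array([x,y,z])-s["eef_pos"])*1000
    a=np.zeros(3)
    if yang is not None:
        c,n=np.cos(yang),np.sin(yang); G=R.from_matrix(np.array([[-n,c,0],[c,n,0],[0,0,-1]]).T@np.eye(3)) if 0 else R.from_matrix(np.array([[-n,c,0],[c,n,0],[0,0,-1.]]))
        # columns: x=(-sin,cos,0), y=(cos,sin,0), z=down
        a=(M.inv()*G).as_rotvec(degrees=True)
    print("t=%.2f"%s["time"],"shift",d.round(1),"turn",a.round(2),"gap",s["finger_gap"].round(4),"F",s["force"].round(1),"pos",s["eef_pos"].round(4))
E
sed -i 's/G=R.from_matrix(np.array(\[\[-n,c,0\],\[c,n,0\],\[0,0,-1\]\]).T@np.eye(3)) if 0 else R/G=R/' h.py
python3 -c "
from h import *
to(.4735,.0635,.10,1.293); to(.507,-.157,.15,-.472)"
```

```text
Traceback (most recent call last):
  File "h.py", line 24, in to
    print("t=%.2f"%s["time"],"shift",d.round(1),"turn",a.round(2),"gap",s["finger_gap"].round(4),"F",s["force"].round(1),"pos",s["eef_pos"].round(4))
                                                                        ^^^^^^^^^^^^^^^^^^^^^
AttributeError: 'float' object has no attribute 'round'
```

```bash
sed -i 's/s\["finger_gap"\].round(4)/round(s["finger_gap"],4)/' h.py
python3 -c "
from h import *
to(.4735,.0635,.10,1.293); to(.507,-.157,.15,-.472)"
```

```text
t=0.10 shift [-438.  -408.4  131. ] turn [-0.1  -0.01  0.  ] gap 0.0852 F [-0.3 -0.1 -0.6] pos [0.1644 0.5765 0.2303]
t=0.10 shift [-530.7 -611.3   81.3] turn [-8.0000e-02  8.0000e-02  1.0113e+02] gap 0.0852 F [-0.3 -0.1 -0.6] pos [0.1644 0.5765 0.2303]
```

{"fn": "send_rows", "kwargs": {
  "commands": [
    {"grip": 60, "tx": -438, "ty": -408, "tz": 100},
    {"grip": 60, "tx": -438, "ty": -408, "tz": 100},
    {"grip": 60, "tx": -438, "ty": -408, "tz": 100},
    {"grip": 60, "tx": -438, "ty": -408, "tz": 100},
    {"grip": 60, "tx": -438, "ty": -408, "tz": 100},
    {"grip": 60, "tx": -438, "ty": -408, "tz": 100},
    {"grip": 60, "tx": -438, "ty": -408, "tz": 100},
    {"grip": 60, "tx": -438, "ty": -408, "tz": 100}
  ],
  "newtons": 40
}}

```text
schema error: expected keys grip, tx, ty, tz, ax, ay, az
```

```bash
python3 -c "
from h import *
to(.4735,.0635,.10,1.293)"
```

```text
t=0.10 shift [-438.  -408.4  131. ] turn [-0.1  -0.01  0.  ] gap 0.0852 F [-0.3 -0.1 -0.6] pos [0.1644 0.5765 0.2303]
```

{"fn": "send_rows", "kwargs": {
  "commands": [
    {"grip": 60, "tx": -438, "ty": -408, "tz": 100, "ax": 0, "ay": 0, "az": 0},
    {"grip": 60, "tx": -438, "ty": -408, "tz": 100, "ax": 0, "ay": 0, "az": 0},
    {"grip": 60, "tx": -438, "ty": -408, "tz": 100, "ax": 0, "ay": 0, "az": 0},
    {"grip": 60, "tx": -438, "ty": -408, "tz": 100, "ax": 0, "ay": 0, "az": 0},
    {"grip": 60, "tx": -438, "ty": -408, "tz": 100, "ax": 0, "ay": 0, "az": 0},
    {"grip": 60, "tx": -438, "ty": -408, "tz": 100, "ax": 0, "ay": 0, "az": 0},
    {"grip": 60, "tx": -438, "ty": -408, "tz": 100, "ax": 0, "ay": 0, "az": 0},
    {"grip": 60, "tx": -438, "ty": -408, "tz": 100, "ax": 0, "ay": 0, "az": 0}
  ],
  "newtons": 40
}}

```text
time: 0.77
eef_pos: [0.3347, 0.2937, 0.1758]
tcp_rot: [-0.0, 0.138, 0.99, -0.0]
force: [1.6, 0.4, 0.2]
finger_gap: 0.0601
grasp_force: 0.0
```

```bash
python3 -c "
from h import *
to(.4735,.0635,.07,1.293)"
```

```text
t=0.77 shift [-196.5 -183.3  105.8] turn [-0.01 -0.    0.03] gap 0.0601 F [1.6 0.4 0.2] pos [0.3347 0.2937 0.1758]
```

{"fn": "send_rows", "kwargs": {
  "commands": [
    {"grip": 60, "tx": -196, "ty": -183, "tz": 75, "ax": 0, "ay": 0, "az": 0},
    {"grip": 60, "tx": -196, "ty": -183, "tz": 75, "ax": 0, "ay": 0, "az": 0},
    {"grip": 60, "tx": -196, "ty": -183, "tz": 75, "ax": 0, "ay": 0, "az": 0},
    {"grip": 60, "tx": -196, "ty": -183, "tz": 75, "ax": 0, "ay": 0, "az": 0},
    {"grip": 60, "tx": -196, "ty": -183, "tz": 75, "ax": 0, "ay": 0, "az": 0},
    {"grip": 60, "tx": -196, "ty": -183, "tz": 75, "ax": 0, "ay": 0, "az": 0},
    {"grip": 60, "tx": -196, "ty": -183, "tz": 75, "ax": 0, "ay": 0, "az": 0},
    {"grip": 60, "tx": -196, "ty": -183, "tz": 75, "ax": 0, "ay": 0, "az": 0}
  ]
}}

```text
time: 1.43
eef_pos: [0.4734, 0.0614, 0.0994]
tcp_rot: [-0.001, 0.141, 0.99, -0.001]
force: [-1.3, -0.0, 0.0]
finger_gap: 0.0601
grasp_force: 0.0
```

```bash
python3 -c "
from h import *
to(.4735,.0635,.017,1.293)"
```

```text
t=1.43 shift [ 0.4  2.2 82.4] turn [-0.12 -0.08 -0.24] gap 0.0601 F [-1.3 -0.   0. ] pos [0.4734 0.0614 0.0994]
```

{"fn": "send_rows", "kwargs": {
  "commands": [
    {"grip": 60, "tx": 0, "ty": 2, "tz": 35, "ax": 0, "ay": 0, "az": 0},
    {"grip": 60, "tx": 0, "ty": 2, "tz": 65, "ax": 0, "ay": 0, "az": 0},
    {"grip": 60, "tx": 0, "ty": 2, "tz": 78, "ax": 0, "ay": 0, "az": 0},
    {"grip": 60, "tx": 0, "ty": 2, "tz": 82, "ax": 0, "ay": 0, "az": 0},
    {"grip": 10, "tx": 0, "ty": 2, "tz": 82, "ax": 0, "ay": 0, "az": 0},
    {"grip": 10, "tx": 0, "ty": 2, "tz": 82, "ax": 0, "ay": 0, "az": 0},
    {"grip": 10, "tx": 0, "ty": 2, "tz": 82, "ax": 0, "ay": 0, "az": 0},
    {"grip": 10, "tx": 0, "ty": 2, "tz": 82, "ax": 0, "ay": 0, "az": 0}
  ],
  "newtons": 40
}}

```text
time: 2.1
eef_pos: [0.4748, 0.0679, 0.0212]
tcp_rot: [0.002, 0.138, 0.99, 0.0]
force: [-0.8, 0.6, 4.3]
finger_gap: 0.0203
grasp_force: 39.4
```

{"fn": "send_rows", "kwargs": {
  "commands": [
    {"grip": 10, "tx": 0, "ty": 0, "tz": 0, "ax": 0, "ay": 0, "az": 0},
    {"grip": 10, "tx": 0, "ty": 0, "tz": 0, "ax": 0, "ay": 0, "az": 0},
    {"grip": 10, "tx": 0, "ty": 0, "tz": 0, "ax": 0, "ay": 0, "az": 0},
    {"grip": 10, "tx": 0, "ty": 0, "tz": 0, "ax": 0, "ay": 0, "az": 0}
  ]
}}

```text
time: 2.43
eef_pos: [0.4748, 0.0679, 0.0212]
tcp_rot: [0.002, 0.138, 0.99, 0.0]
force: [-0.3, 0.3, 6.7]
finger_gap: 0.0204
grasp_force: 39.6
```

{"fn": "send_rows", "kwargs": {
  "commands": [
    {"grip": 10, "tx": 0, "ty": 0, "tz": -15, "ax": 0, "ay": 0, "az": 0},
    {"grip": 10, "tx": 0, "ty": 0, "tz": -40, "ax": 0, "ay": 0, "az": 0},
    {"grip": 10, "tx": 0, "ty": 0, "tz": -70, "ax": 0, "ay": 0, "az": 0},
    {"grip": 10, "tx": 0, "ty": 0, "tz": -100, "ax": 0, "ay": 0, "az": 0},
    {"grip": 10, "tx": 0, "ty": 0, "tz": -120, "ax": 0, "ay": 0, "az": 0},
    {"grip": 10, "tx": 0, "ty": 0, "tz": -120, "ax": 0, "ay": 0, "az": 0}
  ]
}}

```text
time: 2.93
eef_pos: [0.4769, 0.0679, 0.1456]
tcp_rot: [0.005, 0.138, 0.99, 0.001]
force: [0.1, -0.2, -0.5]
finger_gap: 0.0206
grasp_force: 39.3
```

```bash
python3 -c "
from h import *
to(.537,.312,.14,1.293)
s=grab('scene');p=robot.observe()['eef_pos'];u,v=map(int,proj(s,p));print(u,v)
t=grab('top')
a=cv2.resize(s['color'][v-60:v+60,u-65:u+65],None,fx=4,fy=4);b=cv2.resize(t['color'][200:340,250:360],None,fx=2,fy=2)
o=np.zeros((480,760,3),np.uint8);o[:,:520]=a;o[:280,520:740]=b
cv2.imwrite('pics/g1.png',o[:,:,::-1])"
```

```text
t=2.93 shift [  9.1 251.2   6.3] turn [0.18 0.53 0.  ] gap 0.0206 F [ 0.1 -0.2 -0.5] pos [0.4769 0.0679 0.1456]
302 178
```

View pics/g1.png

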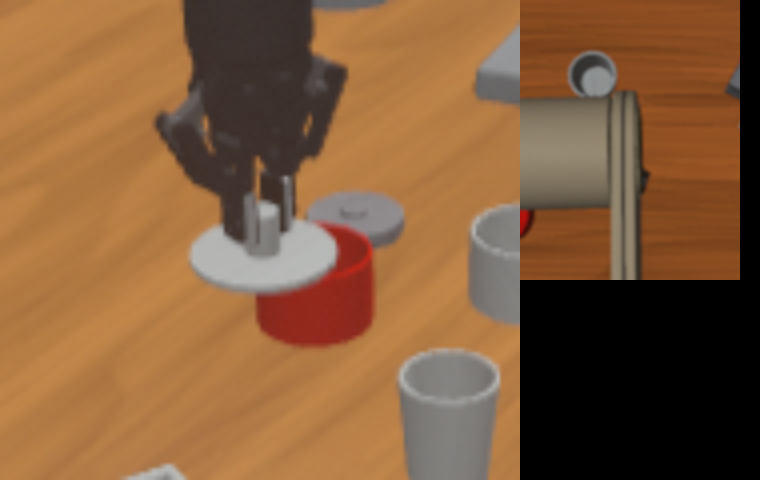

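Run:
```python
from h import *
s=grab('scene');p=robot.observe()['eef_pos'];u,v=map(int,proj(s,p))
hsv=cv2.cvtColor(s['color'],cv2.COLOR_RGB2HSV);m=((hsv[:,:,2]>140)&(hsv[:,:,1]<60)).astype(np.uint8)
m[:v-12]=0
k,l,st,ce=cv2.connectedComponentsWithStats(m);i=l[v+8,u];print(st[i],ce[i])
c=max(cv2.findContours((l==i).astype(np.uint8),0,1)[0],key=len)
h=cv2.convexHull(c)[:,0];e=cv2.fitEllipseDirect(h.astype(np.float32));print(e)
from scipy.optimize import least_squares
for z in (p[2]-.009,p[2]-.012):
    Q=np.array([onz(s,a,b,z)[:2] for a,b in h]);low=h[:,1]>v+3;Q=Q[low]
    f=least_squares(lambda q:np.hypot(*(Q-q).T)-.0455,Q.mean(0));print(z,f.x,np.abs(f.fun).max(),"ellipse ctr",onz(s,*e[0],z),"minus tcp",f.x-p[:2])
```

```text
[284 175  36  18 415] [301.8939759  183.89638554]
((301.4085693359375, 182.62586975097656), (18.36018180847168, 36.638824462890625), 87.48286437988281)
0.13006953546608693 [0.47306843 0.06787247] 0.0017004638421917323 ellipse ctr [0.47277813 0.06815538 0.13006954] minus tcp [-1.52070298e-05  1.19373612e-04]
0.12706953546608693 [0.47004437 0.07210437] 0.0016539230259441026 ellipse ctr [0.46958367 0.07261569 0.12706954] minus tcp [-0.00303927  0.00435127]
```

Run:
```python
from h import *
from scipy.optimize import least_squares
s=grab('scene')
hsv=cv2.cvtColor(s['color'],cv2.COLOR_RGB2HSV);m=(hsv[:,:,1]<75).astype(np.uint8)[160:205,345:392]
m[:,42:]=0
k,l,st,ce=cv2.connectedComponentsWithStats(m);i=1+np.argmax(st[1:,4]);print(st[i])
for r in (l==i).astype(int)[6:42:3]: print(''.join('.#'[x] for x in r))
c=max(cv2.findContours((l==i).astype(np.uint8),0,1)[0],key=len)[:,0]+[345,160]
bot=np.array([[u,c[c[:,0]==u][:,1].max()+.5] for u in range(358,382)])
B=np.array([onz(s,a,b,0)[:2] for a,b in bot])
print("base",least_squares(lambda q:np.hypot(*(B-q).T)-.042,B.mean(0)+[-.02,.03]).x)
for v in(178,182,186):
    x=c[c[:,1]==v][:,0];print(v,x.min(),x.max())
p=[.537,.312,.03];print(proj(s,p))
t=grab('top')
```

```text
[  9   5  33  34 853]
...................................#######.....
.................#########################.....
...........###########################.........
..........#############################........
..........#############################........
..........#############################........
.........##############################........
.........#############################.........
.........#############################.........
..........############################.........
.............######################............
...............................................
base [0.53213452 0.31663675]
178 355 383
182 354 383
186 354 382
(np.float64(369.0978252010929), np.float64(183.3850541216617))
```

```bash
python3 -c "
from h import *
to(.536,.313,.12,1.293)"
```

```text
t=3.18 shift [  5.8 253.4  17.5] turn [-0.05 -0.15 -0.  ] gap 0.0203 F [ 0.3  0.3 -0.9] pos [0.4721 0.0677 0.1377]
```

{"fn": "send_rows", "kwargs": {
  "commands": [
    {"grip": 10, "tx": 0, "ty": 30, "tz": 0, "ax": 0, "ay": 0, "az": 0},
    {"grip": 10, "tx": 2, "ty": 70, "tz": 0, "ax": 0, "ay": 0, "az": 0},
    {"grip": 10, "tx": 3, "ty": 110, "tz": 0, "ax": 0, "ay": 0, "az": 0},
    {"grip": 10, "tx": 4, "ty": 150, "tz": 0, "ax": 0, "ay": 0, "az": 0},
    {"grip": 10, "tx": 6, "ty": 190, "tz": 0, "ax": 0, "ay": 0, "az": 0},
    {"grip": 10, "tx": 6, "ty": 225, "tz": 5, "ax": 0, "ay": 0, "az": 0},
    {"grip": 10, "tx": 6, "ty": 245, "tz": 10, "ax": 0, "ay": 0, "az": 0},
    {"grip": 10, "tx": 6, "ty": 253, "tz": 17, "ax": 0, "ay": 0, "az": 0}
  ]
}}

```text
time: 3.85
eef_pos: [0.5363, 0.3156, 0.1205]
tcp_rot: [-0.001, 0.137, 0.991, -0.0]
force: [0.2, 0.5, -1.6]
finger_gap: 0.0204
grasp_force: 39.5
```

{"fn": "send_rows", "kwargs": {
  "commands": [
    {"grip": 10, "tx": 0, "ty": 0, "tz": 10, "ax": 0, "ay": 0, "az": 0},
    {"grip": 10, "tx": 0, "ty": 0, "tz": 20, "ax": 0, "ay": 0, "az": 0},
    {"grip": 10, "tx": 0, "ty": 0, "tz": 25, "ax": 0, "ay": 0, "az": 0},
    {"grip": 10, "tx": 0, "ty": 0, "tz": 25, "ax": 0, "ay": 0, "az": 0},
    {"grip": 10, "tx": 0, "ty": 0, "tz": 25, "ax": 0, "ay": 0, "az": 0}
  ]
}}

```text
time: 4.27
eef_pos: [0.5364, 0.3112, 0.0967]
tcp_rot: [-0.001, 0.139, 0.99, -0.001]
force: [-0.6, -0.2, -1.3]
finger_gap: 0.0207
grasp_force: 39.5
```

```bash
python3 -c "
from h import *
to(.536,.313,.07,1.293)
s=grab('scene');t=grab('top');u,v=map(int,proj(s,[.536,.313,.06]));
a=cv2.resize(s['color'][v-40:v+40,u-50:u+50],None,fx=6,fy=6)
cv2.imwrite('pics/g2.png',a[:,:,::-1])"
```

```text
t=4.27 shift [ 0.9  1.7 26.7] turn [-0.07 -0.06 -0.08] gap 0.0207 F [-0.6 -0.2 -1.3] pos [0.5364 0.3112 0.0967]
```

View pics/g2.png

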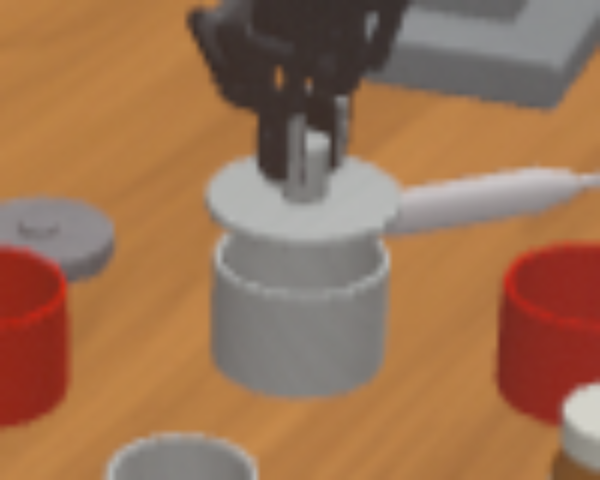

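The cover is held level about 28 mm above the pot and is laterally aligned within about 1 mm (flange centre at crop column 303, pot at 301). I'll check the depth direction numerically.

Run:
```python
from h import *
s=grab('scene');u,v=map(int,proj(s,[.536,.313,.06]));X=u-50;Y=v-40
p=robot.observe()['eef_pos'];print(p.round(4))
def ext(x,y,z,r):
    a=np.linspace(0,6.283,200);q=np.array([proj(s,[x+r*np.cos(b),y+r*np.sin(b),z]) for b in a]);q=(q-[X,Y])*6
    return q.min(0).round(0),q.max(0).round(0)
print("flange bottom",ext(p[0],p[1],p[2]-.0142,.046),"top",ext(p[0],p[1],p[2]-.0092,.046))
print("rim",ext(.537,.312,.055,.042),"base",ext(.537,.312,0,.042))
# measured edges on the mid columns: grey-level rows
g=cv2.cvtColor(s['color'],cv2.COLOR_RGB2GRAY)
for c in (u-3,u,u+3): print(c,list(zip(range(v-14,v+30),g[v-14:v+30,c])))
```

```text
[0.5375 0.3123 0.0984]
flange bottom (array([207., 157.]), array([404., 247.])) top (array([207., 148.]), array([404., 237.]))
rim (array([214., 215.]), array([391., 299.])) base (array([212., 314.]), array([386., 401.]))
366 [(159, np.uint8(57)), (160, np.uint8(55)), (161, np.uint8(55)), (162, np.uint8(79)), (163, np.uint8(108)), (164, np.uint8(119)), (165, np.uint8(155)), (166, np.uint8(177)), (167, np.uint8(180)), (168, np.uint8(180)), (169, np.uint8(181)), (170, np.uint8(183)), (171, np.uint8(183)), (172, np.uint8(149)), (173, np.uint8(127)), (174, np.uint8(131)), (175, np.uint8(131)), (176, np.uint8(130)), (177, np.uint8(129)), (178, np.uint8(129)), (179, np.uint8(130)), (180, np.uint8(131)), (181, np.uint8(152)), (182, np.uint8(145)), (183, np.uint8(131)), (184, np.uint8(129)), (185, np.uint8(129)), (186, np.uint8(129)), (187, np.uint8(129)), (188, np.uint8(128)), (189, np.uint8(126)), (190, np.uint8(126)), (191, np.uint8(128)), (192, np.uint8(128)), (193, np.uint8(130)), (194, np.uint8(130)), (195, np.uint8(128)), (196, np.uint8(128)), (197, np.uint8(130)), (198, np.uint8(130)
[... 1336 characters left out ...]
1, np.uint8(183)), (172, np.uint8(158)), (173, np.uint8(133)), (174, np.uint8(126)), (175, np.uint8(127)), (176, np.uint8(127)), (177, np.uint8(128)), (178, np.uint8(129)), (179, np.uint8(129)), (180, np.uint8(130)), (181, np.uint8(139)), (182, np.uint8(145)), (183, np.uint8(135)), (184, np.uint8(129)), (185, np.uint8(129)), (186, np.uint8(131)), (187, np.uint8(129)), (188, np.uint8(129)), (189, np.uint8(129)), (190, np.uint8(128)), (191, np.uint8(129)), (192, np.uint8(130)), (193, np.uint8(129)), (194, np.uint8(129)), (195, np.uint8(129)), (196, np.uint8(128)), (197, np.uint8(127)), (198, np.uint8(130)), (199, np.uint8(136)), (200, np.uint8(134)), (201, np.uint8(134)), (202, np.uint8(132))]
```

Predictions match the image (rim edge at crop row 299, flange edge at 236), so the cover is over the pot to within about 2 mm. Lowering it now.

{"fn": "send_rows", "kwargs": {
  "commands": [
    {"grip": 10, "tx": 0, "ty": 0, "tz": 5, "ax": 0, "ay": 0, "az": 0},
    {"grip": 10, "tx": 0, "ty": 0, "tz": 10, "ax": 0, "ay": 0, "az": 0},
    {"grip": 10, "tx": 0, "ty": 0, "tz": 15, "ax": 0, "ay": 0, "az": 0},
    {"grip": 10, "tx": 0, "ty": 0, "tz": 19, "ax": 0, "ay": 0, "az": 0},
    {"grip": 10, "tx": 0, "ty": 0, "tz": 22, "ax": 0, "ay": 0, "az": 0},
    {"grip": 10, "tx": 0, "ty": 0, "tz": 22, "ax": 0, "ay": 0, "az": 0}
  ]
}}

```text
time: 4.92
eef_pos: [0.5361, 0.3123, 0.074]
tcp_rot: [-0.001, 0.138, 0.99, -0.001]
force: [0.3, -1.0, -2.2]
finger_gap: 0.0203
grasp_force: 39.5
```

{"fn": "send_rows", "kwargs": {
  "commands": [
    {"grip": 10, "tx": 0, "ty": 0, "tz": 1, "ax": 0, "ay": 0, "az": 0},
    {"grip": 10, "tx": 0, "ty": 0, "tz": 2, "ax": 0, "ay": 0, "az": 0},
    {"grip": 10, "tx": 0, "ty": 0, "tz": 3, "ax": 0, "ay": 0, "az": 0},
    {"grip": 10, "tx": 0, "ty": 0, "tz": 3, "ax": 0, "ay": 0, "az": 0},
    {"grip": 10, "tx": 0, "ty": 0, "tz": 3, "ax": 0, "ay": 0, "az": 0}
  ]
}}

```text
time: 5.33
eef_pos: [0.5369, 0.3127, 0.0725]
tcp_rot: [0.0, 0.138, 0.99, 0.0]
force: [0.3, -0.8, -1.1]
finger_gap: 0.0201
grasp_force: 39.5
```

{"fn": "send_rows", "kwargs": {
  "commands": [
    {"grip": 10, "tx": 0, "ty": 0, "tz": 1, "ax": 0, "ay": 0, "az": 0},
    {"grip": 10, "tx": 0, "ty": 0, "tz": 2, "ax": 0, "ay": 0, "az": 0},
    {"grip": 10, "tx": 0, "ty": 0, "tz": 2, "ax": 0, "ay": 0, "az": 0},
    {"grip": 10, "tx": 0, "ty": 0, "tz": 2, "ax": 0, "ay": 0, "az": 0},
    {"grip": 10, "tx": 0, "ty": 0, "tz": 2, "ax": 0, "ay": 0, "az": 0}
  ]
}}

```text
time: 5.75
eef_pos: [0.5369, 0.3126, 0.0704]
tcp_rot: [-0.0, 0.138, 0.99, -0.0]
force: [0.4, 0.1, -1.2]
finger_gap: 0.0205
grasp_force: 39.5
```

{"fn": "send_rows", "kwargs": {
  "commands": [
    {"grip": 10, "tx": 0, "ty": 0, "tz": 1, "ax": 0, "ay": 0, "az": 0},
    {"grip": 10, "tx": 0, "ty": 0, "tz": 2, "ax": 0, "ay": 0, "az": 0},
    {"grip": 10, "tx": 0, "ty": 0, "tz": 2, "ax": 0, "ay": 0, "az": 0},
    {"grip": 10, "tx": 0, "ty": 0, "tz": 2, "ax": 0, "ay": 0, "az": 0},
    {"grip": 10, "tx": 0, "ty": 0, "tz": 2, "ax": 0, "ay": 0, "az": 0}
  ]
}}

```text
time: 6.17
eef_pos: [0.5371, 0.3128, 0.0693]
tcp_rot: [0.0, 0.138, 0.99, 0.0]
force: [-2.4, -1.2, 4.4]
finger_gap: 0.0203
grasp_force: 40.1
```

{"fn": "send_rows", "kwargs": {
  "commands": [
    {"grip": 10, "tx": 0, "ty": 0, "tz": 1, "ax": 0, "ay": 0, "az": 0},
    {"grip": 10, "tx": 0, "ty": 0, "tz": 1, "ax": 0, "ay": 0, "az": 0},
    {"grip": 10, "tx": 0, "ty": 0, "tz": 1, "ax": 0, "ay": 0, "az": 0}
  ]
}}

```text
time: 6.42
eef_pos: [0.5372, 0.3128, 0.0692]
tcp_rot: [0.0, 0.138, 0.99, 0.0]
force: [-5.7, -3.5, 12.8]
finger_gap: 0.0203
grasp_force: 40.8
```

{"fn": "send_rows", "kwargs": {
  "commands": [
    {"grip": 40, "tx": 0, "ty": 0, "tz": -1, "ax": 0, "ay": 0, "az": 0},
    {"grip": 40, "tx": 0, "ty": 0, "tz": -1, "ax": 0, "ay": 0, "az": 0},
    {"grip": 40, "tx": 0, "ty": 0, "tz": -1, "ax": 0, "ay": 0, "az": 0},
    {"grip": 40, "tx": 0, "ty": 0, "tz": -1, "ax": 0, "ay": 0, "az": 0},
    {"grip": 40, "tx": 0, "ty": 0, "tz": -20, "ax": 0, "ay": 0, "az": 0},
    {"grip": 40, "tx": 0, "ty": 0, "tz": -50, "ax": 0, "ay": 0, "az": 0},
    {"grip": 40, "tx": 0, "ty": 0, "tz": -90, "ax": 0, "ay": 0, "az": 0},
    {"grip": 40, "tx": 0, "ty": 0, "tz": -130, "ax": 0, "ay": 0, "az": 0}
  ]
}}

```text
time: 7.08
eef_pos: [0.5358, 0.3121, 0.1972]
tcp_rot: [-0.001, 0.138, 0.99, -0.001]
force: [0.8, 0.3, 0.4]
finger_gap: 0.0403
grasp_force: 0.0
```

Run:
```python
from h import *
to(.507,-.157,.2,-.472)
s=grab('scene');u,v=map(int,proj(s,[.536,.313,.06]))
def ext(x,y,z,r):
    a=np.linspace(0,6.283,200);q=np.array([proj(s,[x+r*np.cos(b),y+r*np.sin(b),z]) for b in a]);return q.min(0).round(1),q.max(0).round(1)
print("pred seated flange",ext(.537,.313,.060,.046))
hsv=cv2.cvtColor(s['color'],cv2.COLOR_RGB2HSV);m=((hsv[:,:,2]>150)&(hsv[:,:,1]<40)).astype(np.uint8)
k,l,st,ce=cv2.connectedComponentsWithStats(m);i=l[v+5,u];print(st[i])
cv2.imwrite('pics/g3.png',cv2.resize(s['color'][v-40:v+40,u-50:u+50],None,fx=6,fy=6)[:,:,::-1])
```

```text
t=7.08 shift [-101.  -459.    -2.1] turn [-2.2000e-01  1.0000e-02  1.0112e+02] gap 0.0403 F [0.8 0.3 0.4] pos [0.5358 0.3121 0.1972]
pred seated flange (array([353.4, 166.6]), array([385.8, 181.8]))
[354 161  66  21 493]
```

View pics/g3.png

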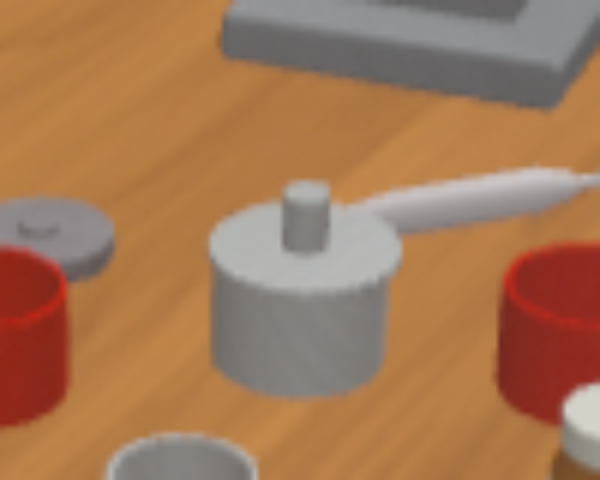

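The cover sits seated and level on the pot (flange at crop columns 208-401, rows 200-290). Next I move to the bar.

{"fn": "send_rows", "kwargs": {
  "commands": [
    {"grip": 32, "tx": -8, "ty": -40, "tz": 0, "ax": 0, "ay": 0, "az": 7},
    {"grip": 32, "tx": -17, "ty": -80, "tz": 0, "ax": 0, "ay": 0, "az": 14},
    {"grip": 32, "tx": -26, "ty": -120, "tz": 0, "ax": 0, "ay": 0, "az": 21},
    {"grip": 32, "tx": -35, "ty": -160, "tz": 0, "ax": 0, "ay": 0, "az": 28},
    {"grip": 32, "tx": -44, "ty": -200, "tz": 0, "ax": 0, "ay": 0, "az": 35},
    {"grip": 32, "tx": -53, "ty": -240, "tz": 0, "ax": 0, "ay": 0, "az": 42},
    {"grip": 32, "tx": -62, "ty": -280, "tz": 0, "ax": 0, "ay": 0, "az": 49},
    {"grip": 32, "tx": -70, "ty": -320, "tz": 0, "ax": 0, "ay": 0, "az": 56}
  ],
  "newtons": 60
}}

```text
time: 7.8
eef_pos: [0.516, -0.0161, 0.1972]
tcp_rot: [0.0, 0.59, 0.808, 0.0]
force: [0.5, -0.4, 0.5]
finger_gap: 0.0319
grasp_force: 0.0
```

```bash
python3 -c "
from h import *
to(.507,-.157,.15,-.472)"
```

```text
t=7.80 shift [-131.4  -51.6   47.2] turn [3.000e-02 0.000e+00 4.479e+01] gap 0.0319 F [ 0.5 -0.4  0.5] pos [ 0.516  -0.0161  0.1972]
```

{"fn": "send_rows", "kwargs": {
  "commands": [
    {"grip": 32, "tx": -25, "ty": -10, "tz": 10, "ax": 0, "ay": 0, "az": 7},
    {"grip": 32, "tx": -50, "ty": -20, "tz": 20, "ax": 0, "ay": 0, "az": 14},
    {"grip": 32, "tx": -75, "ty": -30, "tz": 30, "ax": 0, "ay": 0, "az": 21},
    {"grip": 32, "tx": -100, "ty": -40, "tz": 40, "ax": 0, "ay": 0, "az": 28},
    {"grip": 32, "tx": -131, "ty": -52, "tz": 47, "ax": 0, "ay": 0, "az": 35},
    {"grip": 32, "tx": -131, "ty": -52, "tz": 47, "ax": 0, "ay": 0, "az": 42},
    {"grip": 32, "tx": -131, "ty": -52, "tz": 47, "ax": 0, "ay": 0, "az": 45},
    {"grip": 32, "tx": -131, "ty": -52, "tz": 47, "ax": 0, "ay": 0, "az": 45}
  ]
}}

```text
time: 8.47
eef_pos: [0.5073, -0.1557, 0.1497]
tcp_rot: [-0.0, 0.853, 0.521, -0.0]
force: [1.0, -0.3, -0.4]
finger_gap: 0.032
grasp_force: 0.0
```

Run:
```python
from h import *
to(.507,-.157,.075,-.472)
s=grab('scene')
# bar corners in the scene view, and fingertip
p=robot.observe()['eef_pos'];print("tip px",proj(s,p),"grasp target px",proj(s,[.507,-.157,.094]))
u,v=map(int,proj(s,[.507,-.157,.11]))
cv2.imwrite('pics/g4.png',cv2.resize(s['color'][v-50:v+50,u-60:u+60],None,fx=5,fy=5)[:,:,::-1]);print(u-60,v-50)
```

```text
t=8.47 shift [-1.3  0.4 74.7] turn [-0.04  0.   -0.11] gap 0.032 F [ 1.  -0.3 -0.4] pos [ 0.5073 -0.1557  0.1497]
tip px (np.float64(255.7336263667069), np.float64(221.81116146593865)) grasp target px (np.float64(257.3674586781106), np.float64(243.41479514654702))
196 187
```

View pics/g4.png

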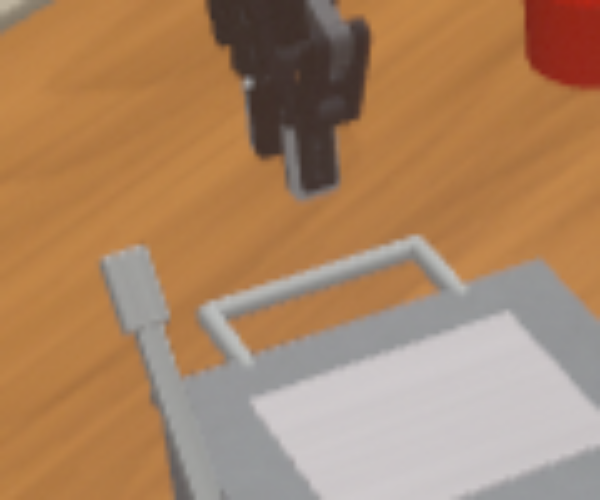

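The bar middle is at scene (258,242), against a predicted (257,243), so the fingers will straddle it. Descending.

{"fn": "send_rows", "kwargs": {
  "commands": [
    {"grip": 32, "tx": -1, "ty": 0, "tz": 20, "ax": 0, "ay": 0, "az": 0},
    {"grip": 32, "tx": -1, "ty": 0, "tz": 40, "ax": 0, "ay": 0, "az": 0},
    {"grip": 32, "tx": -1, "ty": 0, "tz": 55, "ax": 0, "ay": 0, "az": 0},
    {"grip": 32, "tx": -1, "ty": 0, "tz": 65, "ax": 0, "ay": 0, "az": 0},
    {"grip": 32, "tx": -1, "ty": 0, "tz": 73, "ax": 0, "ay": 0, "az": 0},
    {"grip": 32, "tx": -1, "ty": 0, "tz": 73, "ax": 0, "ay": 0, "az": 0}
  ]
}}

```text
time: 9.02
eef_pos: [0.5063, -0.1551, 0.0757]
tcp_rot: [-0.001, 0.852, 0.524, -0.001]
force: [-1.2, -0.5, -0.7]
finger_gap: 0.032
grasp_force: 0.0
```

{"fn": "send_rows", "kwargs": {
  "commands": [
    {"grip": 0, "tx": 0, "ty": 0, "tz": 0, "ax": 0, "ay": 0, "az": 0},
    {"grip": 0, "tx": 0, "ty": 0, "tz": 0, "ax": 0, "ay": 0, "az": 0},
    {"grip": 0, "tx": 0, "ty": 0, "tz": 0, "ax": 0, "ay": 0, "az": 0},
    {"grip": 0, "tx": 0, "ty": 0, "tz": 0, "ax": 0, "ay": 0, "az": 0},
    {"grip": 0, "tx": 0, "ty": 0, "tz": 0, "ax": 0, "ay": 0, "az": 0}
  ],
  "newtons": 50
}}

```text
time: 9.43
eef_pos: [0.5094, -0.1568, 0.0791]
tcp_rot: [0.002, 0.852, 0.523, 0.002]
force: [6.8, -3.5, -4.1]
finger_gap: 0.0082
grasp_force: 48.6
```

{"fn": "send_rows", "kwargs": {
  "commands": [
    {"grip": 0, "tx": 0, "ty": 0, "tz": -10, "ax": 0, "ay": 0, "az": 0},
    {"grip": 0, "tx": 0, "ty": 1, "tz": -20, "ax": 0, "ay": 0, "az": 0},
    {"grip": 0, "tx": 0, "ty": 2, "tz": -31, "ax": 0, "ay": 0, "az": 0},
    {"grip": 0, "tx": 0, "ty": 4, "tz": -41, "ax": 0, "ay": 0, "az": 0},
    {"grip": 0, "tx": 0, "ty": 6, "tz": -51, "ax": 0, "ay": 0, "az": 0},
    {"grip": 0, "tx": 0, "ty": 9, "tz": -61, "ax": 0, "ay": 0, "az": 0},
    {"grip": 0, "tx": 0, "ty": 12, "tz": -71, "ax": 0, "ay": 0, "az": 0},
    {"grip": 0, "tx": 0, "ty": 16, "tz": -80, "ax": 0, "ay": 0, "az": 0}
  ]
}}

```text
time: 10.1
eef_pos: [0.5247, -0.1649, 0.1594]
tcp_rot: [0.004, 0.852, 0.523, 0.002]
force: [17.2, -8.1, -16.2]
finger_gap: 0.008
grasp_force: 48.4
```

{"fn": "send_rows", "kwargs": {
  "commands": [
    {"grip": 0, "tx": 0, "ty": 8, "tz": -9, "ax": 0, "ay": 0, "az": 0},
    {"grip": 0, "tx": 0, "ty": 13, "tz": -19, "ax": 0, "ay": 0, "az": 0},
    {"grip": 0, "tx": 0, "ty": 18, "tz": -28, "ax": 0, "ay": 0, "az": 0},
    {"grip": 0, "tx": 0, "ty": 24, "tz": -36, "ax": 0, "ay": 0, "az": 0},
    {"grip": 0, "tx": 0, "ty": 30, "tz": -45, "ax": 0, "ay": 0, "az": 0},
    {"grip": 0, "tx": 0, "ty": 36, "tz": -53, "ax": 0, "ay": 0, "az": 0},
    {"grip": 0, "tx": 0, "ty": 36, "tz": -53, "ax": 0, "ay": 0, "az": 0}
  ]
}}

```text
time: 10.68
eef_pos: [0.5536, -0.1802, 0.2123]
tcp_rot: [0.0, 0.852, 0.523, -0.0]
force: [-9.8, 0.8, -0.3]
finger_gap: 0.0079
grasp_force: 49.7
```

{"fn": "send_rows", "kwargs": {
  "commands": [
    {"grip": 0, "tx": 0, "ty": 6, "tz": -8, "ax": 0, "ay": 0, "az": 0},
    {"grip": 0, "tx": 0, "ty": 12, "tz": -15, "ax": 0, "ay": 0, "az": 0},
    {"grip": 0, "tx": 0, "ty": 20, "tz": -22, "ax": 0, "ay": 0, "az": 0},
    {"grip": 0, "tx": 0, "ty": 28, "tz": -29, "ax": 0, "ay": 0, "az": 0},
    {"grip": 0, "tx": 0, "ty": 28, "tz": -29, "ax": 0, "ay": 0, "az": 0},
    {"grip": 0, "tx": 0, "ty": 28, "tz": -29, "ax": 0, "ay": 0, "az": 0},
    {"grip": 0, "tx": 0, "ty": 28, "tz": -29, "ax": 0, "ay": 0, "az": 0}
  ]
}}

```text
time: 11.27
eef_pos: [0.5774, -0.1928, 0.2394]
tcp_rot: [-0.0, 0.852, 0.523, -0.001]
force: [-7.0, -2.6, -2.8]
finger_gap: 0.0078
grasp_force: 50.5
```

Run:
```python
from h import *
s0=robot.observe();print(s0['time'],s0['eef_pos'],s0['force'],s0['grasp_force'])
s=grab('scene');t=grab('top')
u,v=265,250
o=np.zeros((600,800,3),np.uint8)
o[:,:480]=cv2.resize(s['color'][195:345,205:325],None,fx=4,fy=4,interpolation=2)
b=cv2.resize(t['color'][175:285,395:475],None,fx=4,fy=4,interpolation=2);o[:440,480:800]=b
cv2.imwrite('pics/g5.png',o[:,:,::-1])
```

```text
11.2667 [ 0.57741981 -0.19284636  0.23939238] [-7.04980612 -2.5596214  -2.79522358] 50.52312254905701
```

View pics/g5.png

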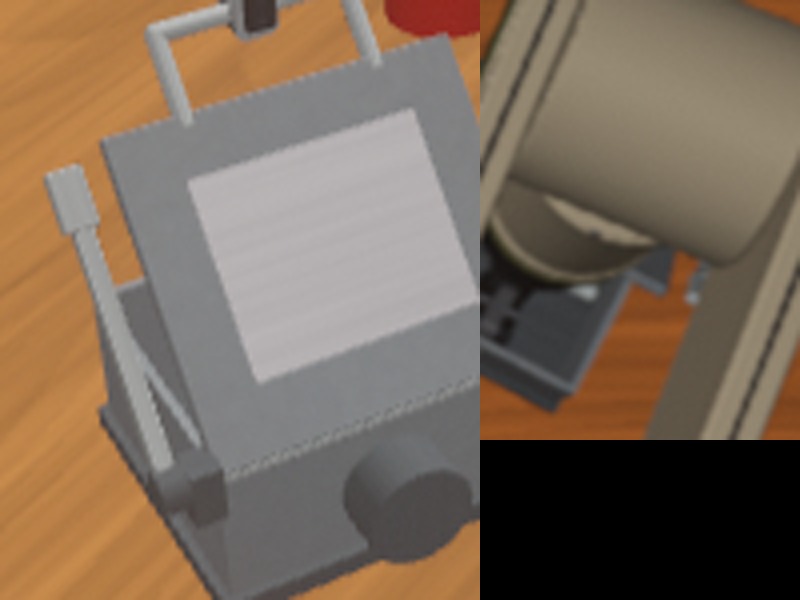

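In the crop, the check arm's edges ((75,235)-(150,460) and (97,228)-(172,465)) look nearly parallel to the lid's edge ((103,142)-(205,445)). I'll turn these into angles.

Run:
```python
from h import *
import pickle
s=pickle.load(open("scene.pkl","rb"));t=pickle.load(open("top.pkl","rb"))
from scipy.optimize import brentq
yaw=-.472;x=np.array([np.cos(yaw),np.sin(yaw),0]);y=np.array([-x[1],x[0],0]);z=np.array([0,0,1.])
B=np.array([.5094,-.1568,.094]);H=B+.206*x
def px(r,yy,th,h=0): return np.array(proj(s,H+yy*y+r*(-np.cos(th)*x+np.sin(th)*z)+h*(np.sin(th)*x+np.cos(th)*z)))
g=lambda a,b,yy,r1,r2,h:brentq(lambda th:(lambda d:d[0]/d[1])(px(r1,yy,th,h)-px(r2,yy,th,h))-(a[0]-b[0])/(a[1]-b[1]),.3,1.3)
f=lambda u,v:np.array([205+u/4,195+v/4])
print("arm L",g(f(75,235),f(150,460),-.118,.135,.01,.003),"R",g(f(97,228),f(172,465),-.108,.135,.01,.003))
print("lid edge",g(f(103,142),f(205,445),-.092,.166,.02,.004))
print("panel R/L",g(f(188,182),f(260,382),-.06,.13,.03,.004),g(f(413,110),f(478,300),.06,.13,.03,.004))
# positional: tip end centre in both views
for th in(.80,.85,.9,.95):
    P=px(.155,-.113,th,.003); q=H-.113*y+.155*(-np.cos(th)*x+np.sin(th)*z)
    print(th,"tip scene",P.round(1),"top",np.round(proj(t,q),1),"lid front R corner",((px(.166,-.092,th,.004)-[205,195])*4).round(0))
```

```text
arm L 0.9642397605150774 R 1.0223204199610942
lid edge 0.9474474508895352
panel R/L 0.8716824517973863 0.9206730386936688
0.8 tip scene [219.9 239.3] top [447.1 254. ] lid front R corner [ 94. 141.]
0.85 tip scene [220.7 238.5] top [448.7 251.6] lid front R corner [ 98. 138.]
0.9 tip scene [221.6 238. ] top [450.4 249. ] lid front R corner [102. 135.]
0.95 tip scene [222.6 237.6] top [452.1 246.4] lid front R corner [106. 133.]
```

{"fn": "send_rows", "kwargs": {
  "commands": [
    {"grip": 0, "tx": 0, "ty": 1, "tz": -1, "ax": 0, "ay": 0, "az": 0},
    {"grip": 0, "tx": 0, "ty": 2, "tz": -2, "ax": 0, "ay": 0, "az": 0},
    {"grip": 0, "tx": 0, "ty": 3, "tz": -3, "ax": 0, "ay": 0, "az": 0},
    {"grip": 0, "tx": 0, "ty": 4, "tz": -4, "ax": 0, "ay": 0, "az": 0},
    {"grip": 0, "tx": 0, "ty": 4, "tz": -4, "ax": 0, "ay": 0, "az": 0},
    {"grip": 0, "tx": 0, "ty": 4, "tz": -4, "ax": 0, "ay": 0, "az": 0},
    {"grip": 0, "tx": 0, "ty": 4, "tz": -4, "ax": 0, "ay": 0, "az": 0},
    {"grip": 0, "tx": 0, "ty": 4, "tz": -4, "ax": 0, "ay": 0, "az": 0}
  ]
}}

```text
time: 12.03
eef_pos: [0.5808, -0.1946, 0.2425]
tcp_rot: [-0.001, 0.852, 0.523, -0.001]
force: [-5.0, -3.8, -6.5]
finger_gap: 0.008
grasp_force: 50.1
```

{"fn": "send_rows", "kwargs": {
  "commands": [
    {"grip": 0, "tx": 0, "ty": 0, "tz": 0, "ax": 0, "ay": 0, "az": 0},
    {"grip": 0, "tx": 0, "ty": 0, "tz": 0, "ax": 0, "ay": 0, "az": 0},
    {"grip": 0, "tx": 0, "ty": 0, "tz": 0, "ax": 0, "ay": 0, "az": 0},
    {"grip": 0, "tx": 0, "ty": 0, "tz": 0, "ax": 0, "ay": 0, "az": 0},
    {"grip": 0, "tx": 0, "ty": 0, "tz": 0, "ax": 0, "ay": 0, "az": 0},
    {"grip": 0, "tx": 0, "ty": 0, "tz": 0, "ax": 0, "ay": 0, "az": 0}
  ]
}}

```text
time: 12.53
eef_pos: [0.5808, -0.1946, 0.2425]
tcp_rot: [-0.001, 0.852, 0.523, -0.001]
force: [-4.6, -4.0, -6.9]
finger_gap: 0.0078
grasp_force: 50.1
```

Run:
```python
from h import *
s=grab('scene');g=cv2.cvtColor(s['color'],cv2.COLOR_RGB2GRAY)
S=cv2.createLineSegmentDetector().detect(cv2.resize(g[195:345,205:325],None,fx=4,fy=4,interpolation=2))[0][:,0]
from scipy.optimize import brentq
yaw=-.472;x=np.array([np.cos(yaw),np.sin(yaw),0]);y=np.array([-x[1],x[0],0]);z=np.array([0,0,1.])
H=np.array([.5094,-.1568,.094])+.206*x
def px(r,yy,th): return np.array(proj(s,H+yy*y+r*(-np.cos(th)*x+np.sin(th)*z)))
for a in S:
    d=a[2:]-a[:2];L=np.hypot(*d)
    if L>90 and abs(d[0])<.6*abs(d[1]) and max(a[0],a[2])<500:
        m=a[:2]/2+a[2:]/2
        yy=-.113 if m[0]<130 else -.092 if m[0]<180 else -.05
        try: th=brentq(lambda t:(lambda e:e[0]/e[1])(px(.13,yy,t)-px(.02,yy,t))-d[0]/d[1],.2,1.4)
        except Exception: th=None
        print(a.round(0),round(float(d[0]/d[1]),3),yy,th)
o=robot.observe();p=o['eef_pos'];print(o['time'],p,o['force'],o['grasp_force'],o['joint_velocities'].round(3))
print("theta z",np.arcsin((p[2]-.0791)/.206),"theta h",np.arccos(1-np.hypot(*(p[:2]-[.5094,-.1568]))/.206))
```

```text
[ 85. 267. 153. 470.] 0.336 -0.113 0.955099277138641
[477. 290. 415. 107.] 0.338 -0.05 0.937434932337284
[188. 183. 257. 384.] 0.341 -0.05 0.9281913223473757
[106. 143. 205. 437.] 0.336 -0.092 0.9499809192287212
12.5833 [ 0.58081263 -0.19462601  0.24247824] [-5.10206587 -2.97476534 -7.06934067] 50.06712734699249 [ 0.001  0.001 -0.001  0.    -0.001  0.002]
theta z 0.9158789401582996 theta h 0.9176237306415788
```

```bash
python3 -c "
from h import *
print(robot.close_job())"
```

```text
the job is handed in; nothing more can be done
None
```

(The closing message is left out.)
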